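# Stop the sieve shaker with its bar switch

### The arm

A 6-joint arm with a two-finger parallel gripper is mounted at the origin on a cart in front of the work surface, level with it; the furniture and walls round the work are solid. World frame = base frame: x ahead of the robot, y to its left, z up, the work surface at z = 0. Lengths are in m, angles in rad, forces in N, time in s.
With the tool pointing down it reaches from about 0.35 to 0.775 m from the base axis. Payload 7.3 kg.
Tool frame: the origin (TCP) lies midway between the tips of the shut fingers; the grasp point (between the pads) lies 19 mm behind it; z points along the fingers, y is the direction in which the jaws open and shut (so a half turn about z gives the same grasp; the last joint's range is limited). The gripper opens to 92 mm and grips with 3 to 60 N. Pads are 19 mm wide; open, the fingers measure 130 mm over their backs; the gripper's body (75 mm by 190 mm) begins 47 mm behind the grasp point.
Start: joints at [1.009, 0.342, 1.524, -0, 1.275, -0.146], TCP at [0.212, 0.48, 0.192] pointing down, gripper open.
Joint ranges: [-2.53, 2.53], [-0.77, 2.02], [0.04, 2.7], [-1, 4.14], [0.28, 2.66], [-3.11, 3.11]. Speed limits (rad/s): [2.57, 2.57, 3.14, 3.14, 3.14, 3.14].

### API

Orientations are given as [roll, pitch, yaw] about the fixed x, y, z axes, in that order (R = Rz(yaw) Ry(pitch) Rx(roll)).
In Python, from cell import robot gives the robot as it stands.
- The arm moves only by the shell command python3 -m crank 'ROWS' [FORCE]. ROWS is a JSON object of lists of equal length, an entry for each row: "claw": the opening, from 0 (shut) to 1 (fully open); "delta_pos": the shift along the tool's x, y, z in units of 25 mm (1.0 is 25 mm), a list of three; "roll": the turn about the tool's z in units of 6 degrees (1.0 is 6 degrees). In form: {"claw": [claw, ...], "delta_pos": [[dx, dy, dz], ...], "roll": [roll, ...]}. A call has exactly 8 rows; each row is the pose to reach, as a shift and turn from the pose commanded when the call began, along the tool's axes at that moment; what a row does not reach only later rows make up. A row lasts 1/12 s, in which the tool goes at most 41.7 mm and 7.16 degrees, less where a joint would pass 70% of its speed; a pose out of reach is approached as far as the arm can. A call with a gripper value outside its range is refused whole. The fingers move at their own pace and stop on an object; FORCE is the grip in N (left out, the last holds). Time passes only in rows, so rows that repeat a pose let the fingers close, or fill a call up. It gives the time, the measured TCP pose, the force and the opening at its end, in the units of the state.
- robot.observe(): the state, without advancing time (a new reading comes with each control period).
- robot.read_camera(name): name is "side" or "top"; returns a dict with "color" (384x512x3 uint8, blue, green, red), "fx", "fy", "cx", "cy" (pixels), "rvec" (rotation vector, rad) and "tvec" (3), from world to camera coordinates, as OpenCV has them. Camera axes: x right, y down, z forward; pixel columns grow to the right and rows downward; lengths in m; the calibration is good to about 2 mm. A picture is of the moment at which its call begins. There is no depth.
- robot.hand_in(): hands the job in, once; it reports no verdict.
The state is a dict: "time": time; "qpos": joint angles; "qvel": joint speeds; "joint_efforts": joint torques, N m; "tool_pos": TCP position; "tool_rot": TCP orientation; "contact_force": force on the tool from outside, world axes, zero at the start; "torque": the same for the moment, N m; "opening": finger opening in m.
Only numpy, scipy, OpenCV 4.12 (cv2) and the standard library are available. Lean on these libraries where they do the work, as an engineer would, in place of code of your own. Each camera call takes 0.05 s, during which the arm holds its last target.

### The job

The sieving run is over: stop the shaker by pushing the red bar on its switch box down from above, near the middle of its length, until it is fully down. Both ends of the bar must go down together, without it going crooked; it stays down by itself when you let go. Leave the green bar on the other box alone.

Things in the scene. Friction and masses are not known exactly. Their poses are not given: they have to be found in the camera images.
- stop_bar_mid (a point): Middle of the top face of the red stop bar. The bar is red, 200 mm long, 36 mm wide, 20 mm thick, with rounded edges and a thin white mark across the middle of its length. It lies on a grey switch box (240 x 90 mm, top 54 mm above the worktop, fixed to it). Bar up: top face 89 mm above the worktop; fully down: 77 mm. Axes of this point: y runs along the bar (and the box), x across it, z up.
- stop_bar (a joint): How far the middle of the red bar is pushed down, in m: 0 up, 0.012 fully down against its stops (0.010 or more is accepted as fully down). It starts between 0 and 0.002. It needs about 7 N to move, has no return spring and stays where it is left. Pushed within 15 mm of the middle of its length it goes down evenly; pushed 40 mm or more from it, it tips.
- stop_bar_rock (a joint): How crooked the red bar is, in rad: 0 level; positive means its +y end (y axis of stop_bar_mid) is higher than the other. It must never pass 0.04 either way (ends 8 mm apart in height). A crooked bar mostly stays crooked.
- run_bar (a joint): How far the green bar is pushed down, in m: 0 up, 0.012 down; it also needs about 7 N and starts at 0. The green bar and its grey box are as large as the red one's and stand about 0.26 to 0.5 m to the left or right of it, turned by some other angle. Not to be touched.

How it is judged:
By the outcome, as a careful person would: the job done as asked, in the order asked, and still so for the second after the job is handed in, with the robot touching nothing.
It also fails if it takes over 24 s, if anything falls off the work surface, if the arm or the gripper's body presses on something with over 40 N, if the wrist force passes 120 N, or if a joint passes its speed limit or range.

## Working session

There is one attempt and no reset: what is moved stays moved. The work goes in short steps, Python scripts to look and compute and a shell command to move; the robot and the scene stay as the last step left them, time stands still between calls to the robot, and variables do not carry over. Pictures are saved under pics/ and viewed, and the job is handed in when it is done.

```bash
mkdir -p pics; ls
python3 - <<'E'
from cell import robot
import cv2
print(robot.observe())
for n in("top","side"):
    c=robot.read_camera(n); cv2.imwrite(f"pics/{n}0.png",c["color"]); print(n,{k:v for k,v in c.items() if k!="color"})
E
```

```text
pics
{'time': 0.0, 'qpos': array([ 1.00902775e+00,  3.42752188e-01,  1.52496535e+00, -1.65356234e-05,
        1.27539403e+00, -1.46015187e-01]), 'qvel': array([-0.00090685,  0.00061628, -0.00095574, -0.00131287, -0.0017173 ,
       -0.00252399]), 'joint_efforts': array([ 2.46312266e-03, -4.31246459e+01, -2.44220459e+01,  7.19482871e-02,
        5.60056453e-02, -1.42883441e-04]), 'tool_pos': array([0.2117943 , 0.47990752, 0.19094774]), 'tool_rot': array([-3.14008760e+00, -2.05354347e-04,  2.72584394e+00]), 'contact_force': array([ 0.71380113,  0.06823589, -0.16667252]), 'torque': array([ 0.02094713, -0.00099491,  0.07665831]), 'opening': 0.09194307706538797}
top {'fx': 389.10033927926446, 'fy': 389.10033927926446, 'cx': 252.98121716791016, 'cy': 193.49386835245036, 'rvec': array([ 2.10710716, -2.14377821,  0.16870136]), 'tvec': array([-7.24007223e-05,  5.48188158e-01,  8.23131411e-01])}
side {'fx': 370.66902171540573, 'fy': 370.66902171540573, 'cx': 259.93681969262053, 'cy': 191.42904931365757, 'rvec': array([ 2.21516609, -0.32986699,  0.13032721]), 'tvec': array([-0.51852556,  0.1605117 ,  0.78417547])}
```

View pics/top0.png

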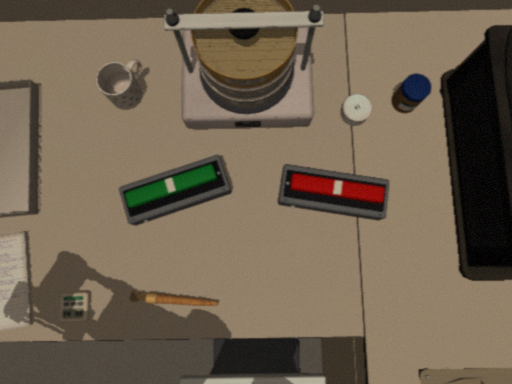

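View pics/side0.png

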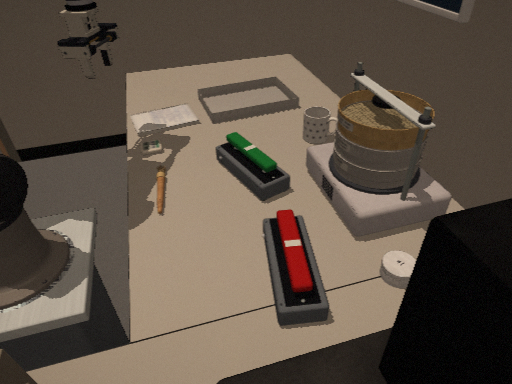

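The top view shows the red bar at about (338,188), with its white mark, and the green bar at about (171,185). The side view shows the red bar's mark at about (292,243). Next I'll segment both images and compute positions.

```bash
cat > h.py <<'E'
import numpy as np, cv2
def ray(c,uv,z):
    R,_=cv2.Rodrigues(c["rvec"]); C=-R.T@c["tvec"]
    d=R.T@np.array([(uv[0]-c["cx"])/c["fx"],(uv[1]-c["cy"])/c["fy"],1.])
    return C+d*(z-C[2])/d[2]
def tri(cs,uvs):
    A=[];b=[]
    for c,uv in zip(cs,uvs):
        R,_=cv2.Rodrigues(c["rvec"]);x=(uv[0]-c["cx"])/c["fx"];y=(uv[1]-c["cy"])/c["fy"]
        for a,k in((x,0),(y,1)):
            A.append(R[k]-a*R[2]);b.append(a*c["tvec"][2]-c["tvec"][k])
    return np.linalg.lstsq(np.array(A),np.array(b),rcond=None)[0]
def mask(im,col):
    i=im.astype(int);B,G,Rr=i[...,0],i[...,1],i[...,2]
    return ((Rr>90)&(G<60)&(B<60)) if col=='r' else ((G>60)&(Rr<50)&(B<70))
E
python3 - <<'E'
from cell import robot
from h import *
cs={n:robot.read_camera(n) for n in("top","side")}
W={}
for n,c in cs.items():
    im=c["color"]
    for col in'rg':
        m=mask(im,col).astype(np.uint8)
        k,l,s,ce=cv2.connectedComponentsWithStats(m)
        m=np.isin(l,[i for i in range(1,k) if s[i,4]>60]).astype(np.uint8)
        pts=cv2.findNonZero(m); rr=cv2.minAreaRect(pts); print(n,col,m.sum(),rr)
        # white mark inside hull
        h=np.zeros_like(m);cv2.fillConvexPoly(h,cv2.convexHull(pts),1)
        g=(im.min(2)>110)&(h>0); ys,xs=np.nonzero(g); uv=(xs.mean(),ys.mean()); W[n,col]=uv
        print('  mark',uv,len(xs), ray(c,uv,.089))
        bx=cv2.boxPoints(rr); print('  box world',[ray(c,p,.089).round(4).tolist() for p in bx])
        # red centroid axis on plane
        P=np.array([ray(c,p[0],.089)[:2] for p in pts]); u,sv,v=np.linalg.svd(P-P.mean(0),full_matrices=0); print('  axis',v[0],np.degrees(np.arctan2(v[0][1],v[0][0])),P.mean(0))
for col in'rg': print(col,tri(list(cs.values()),[W['top',col],W['side',col]]))
for n in cs:
    x,y=map(int,W[n,'r']); cv2.imwrite(f"pics/{n}_crop.png",cv2.resize(cs[n]["color"][y-60:y+75,x-75:x+75],None,fx=4,fy=4,interpolation=2))
E
```

```text
top r 1331 ((337.5471496582031, 187.68898010253906), (93.56842803955078, 15.75952434539795), 8.615649223327637)
  mark (np.float64(337.4166666666667), np.float64(187.0952380952381)) 84 [ 0.55132056 -0.1898136   0.089     ]
  box world [[0.5502, -0.0893, 0.089], [0.5841, -0.0954, 0.089], [0.5498, -0.2905, 0.089], [0.5165, -0.2831, 0.089]]
  axis [0.17323592 0.98488036] 80.02398425555715 [ 0.54999724 -0.18965182]
top g 1240 ((169.80001831054688, 185.39999389648438), (15.17893123626709, 92.3385009765625), 71.56504821777344)
  mark (np.float64(169.83529411764707), np.float64(184.83529411764707)) 85 [0.56297551 0.16781516 0.089     ]
  box world [[0.5475, 0.2667, 0.089], [0.608, 0.0792, 0.089], [0.576, 0.0688, 0.089], [0.5162, 0.2551, 0.089]]
  axis [ 0.3063867  -0.95190713] -72.1583896120259 [0.56192731 0.16754395]
side r 1327 ((292.8235778808594, 248.7941436767578), (81.00689697265625, 19.645383834838867), 75.96376037597656)
  mark (np.float64(292.2087912087912), np.float64(242.72527472527472)) 91 [ 0.55066431 -0.18903019  0.089     ]
  box world [[0.5442, -0.0944, 0.089], [0.5871, -0.0922, 0.089], [0.5482, -0.2923, 0.089], [0.5143, -0.2919, 0.089]]
  axis [-0.17665603 -0.98427265] -100.17504311232851 [ 0.54662522 -0.20485087]
side g 489 ((250.59107971191406, 150.03158569335938), (55.727561950683594, 10.669938087463379), 37.56859588623047)
  mark (np.float64(249.3939393939394), np.float64(147.1818181818182)) 33 [0.56330828 0.1697606  0.089     ]
  box world [[0.5137, 0.241, 0.089], [0.5415, 0.2822, 0.089], [0.6065, 0.078, 0.089], [0.5803, 0.0484, 0.089]]
  axis [ 0.30430804 -0.95257368] -72.28346108722631 [0.56282566 0.15565633]
r [ 0.55081786 -0.18960445  0.08965964]
g [0.56272264 0.16748534 0.09041979]
```

View pics/top_crop.png

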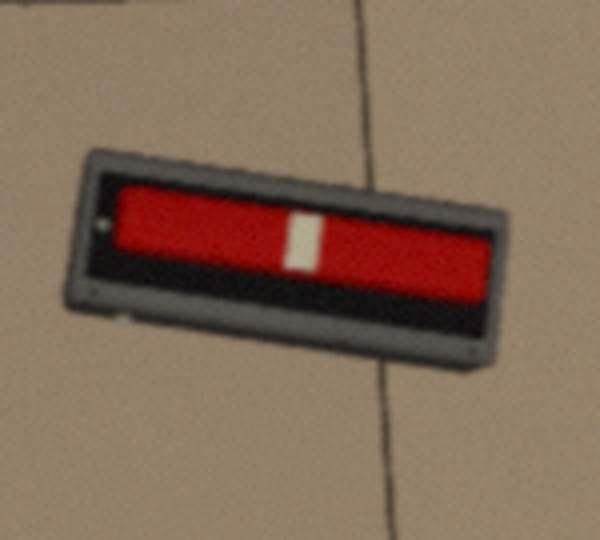

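```bash
cat > d.py <<'E'
from cell import robot
from h import *
from scipy.spatial.transform import Rotation as Ro
s=robot.observe(); R=Ro.from_euler('xyz',s["tool_rot"]).as_matrix()
def go(t):
    print(s['time'],s['tool_pos'].round(4),s['tool_rot'].round(3),'F',s['contact_force'].round(2),'T',s['torque'].round(2),'op',round(s['opening'],4))
    print('delta units',(R.T@(np.array(t)-s["tool_pos"])/.025).round(2),'roll units',round((np.degrees(s["tool_rot"][2])-80)/6,2))
E
python3 - <<'E'
from d import *
go([.5505,-.1895,.19])
c=robot.read_camera("top")
for uv in((313,127),(183,127),(316,12)):
    for z in(0,.08,.25): print(uv,z,ray(c,uv,z).round(3))
E
```

```text
0.2 [0.2119 0.4801 0.1912] [-3.141 -0.     2.726] F [-0.24  0.17  0.14] T [-0.04  0.    0.01] op 0.0914
delta units [-23.21 -19.03   0.06] roll units 12.7
(313, 127) 0 [ 0.717 -0.157  0.   ]
(313, 127) 0.08 [ 0.689 -0.145  0.08 ]
(313, 127) 0.25 [ 0.629 -0.119  0.25 ]
(183, 127) 0 [0.724 0.159 0.   ]
(183, 127) 0.08 [0.695 0.143 0.08 ]
(183, 127) 0.25 [0.634 0.11  0.25 ]
(316, 12) 0 [ 1.025 -0.178  0.   ]
(316, 12) 0.08 [ 0.97  -0.164  0.08 ]
(316, 12) 0.25 [ 0.852 -0.134  0.25 ]
```

```bash
python3 -m crank '{"claw":[0,0,0,0,0,0,0,0],"delta_pos":[[-0.6,-0.5,0],[-1.7,-1.4,0],[-2.9,-2.4,0],[-4.1,-3.35,0],[-5.25,-4.3,0],[-6.4,-5.25,0],[-7.6,-6.2,0],[-8.7,-7.1,0]],"roll":[0.3,0.9,1.55,2.2,2.85,3.5,4.15,4.8]}' 20
python3 - <<'E'
from d import *
go([.5505,-.1895,.19])
E
```

```text
time: 0.92
tool_pos: [0.3398, 0.2282, 0.1917]
tool_rot: [3.141, 0.0, 2.22]
contact_force: [0.8, -0.2, 0.8]
opening: 0.0428
0.9167 [0.3398 0.2282 0.1917] [3.141 0.    2.22 ] F [ 0.77 -0.22  0.77] T [ 0.04  0.04 -0.05] op 0.0428
delta units [-18.41  -3.39   0.07] roll units 7.86
```

```bash
python3 -m crank '{"claw":[0,0,0,0,0,0,0,0],"delta_pos":[[-1.5,-0.3,0],[-3,-0.55,0],[-4.5,-0.8,0],[-6,-1.1,0],[-7.5,-1.4,0],[-9,-1.65,0],[-10.5,-1.95,0],[-12,-2.2,0]],"roll":[0.65,1.3,1.95,2.6,3.25,3.9,4.5,5.1]}'
python3 - <<'E'
from d import *
go([.5505,-.1895,.19])
E
```

```text
time: 1.58
tool_pos: [0.4781, -0.0437, 0.1917]
tool_rot: [3.141, -0.0, 1.685]
contact_force: [0.1, 0.6, -0.3]
opening: 0.0004
1.5833 [ 0.4781 -0.0437  0.1917] [ 3.141 -0.     1.685] F [ 0.07  0.62 -0.28] T [-0.08  0.07  0.04] op 0.0004
delta units [-6.12  2.21  0.07] roll units 2.76
```

```bash
python3 -m crank '{"claw":[0,0,0,0,0,0,0,0],"delta_pos":[[-1.2,0.45,0],[-2.4,0.9,0],[-3.6,1.3,0],[-4.8,1.75,0],[-5.6,2.05,0],[-6.12,2.21,0],[-6.12,2.21,0.8],[-6.12,2.21,1.6]],"roll":[0.55,1.1,1.65,2.2,2.5,2.76,2.76,2.76]}'
python3 - <<'E'
from d import *
go([.5505,-.1895,.089])
for n in("top","side"): cv2.imwrite(f"pics/{n}1.png",robot.read_camera(n)["color"])
E
```

```text
time: 2.25
tool_pos: [0.5515, -0.1886, 0.1516]
tool_rot: [3.139, 0.001, 1.398]
contact_force: [0.3, 0.3, -0.8]
opening: 0.0005
2.25 [ 0.5515 -0.1886  0.1516] [3.139e+00 1.000e-03 1.398e+00] F [ 0.27  0.3  -0.79] T [-0.1   0.12  0.01] op 0.0005
delta units [-0.04 -0.04  2.51] roll units 0.02
```

View pics/side1.png

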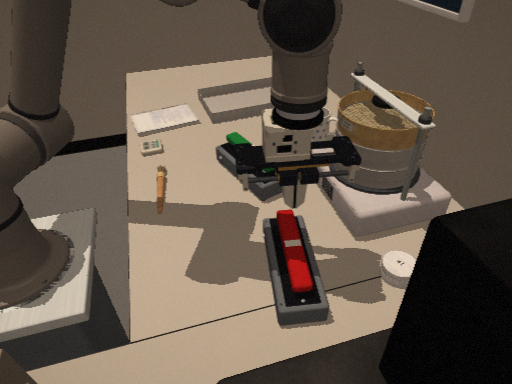

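View pics/top1.png

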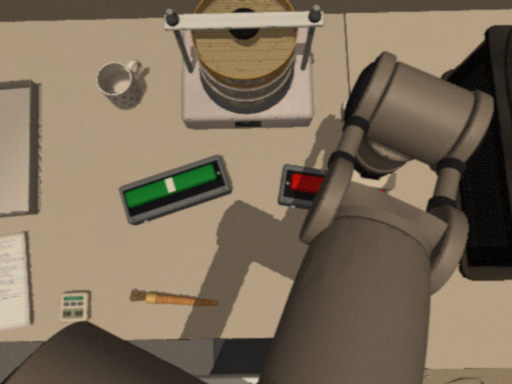

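The side view shows the shut fingers at about (294,205), directly above the white mark at (292,243). The arm hides the bar's middle in the top view. I'll go down to just above the bar.

```bash
python3 -m crank '{"claw":[0,0,0,0,0,0,0,0],"delta_pos":[[-0.04,-0.04,0.5],[-0.04,-0.04,1.0],[-0.04,-0.04,1.5],[-0.04,-0.04,1.9],[-0.04,-0.04,2.1],[-0.04,-0.04,2.2],[-0.04,-0.04,2.2],[-0.04,-0.04,2.2]],"roll":[0,0,0,0,0,0,0,0]}'
python3 - <<'E'
from d import *
go([.5505,-.1895,.076])
c=robot.read_camera("side")["color"]; cv2.imwrite("pics/side2.png",cv2.resize(c[150:330,200:400],None,fx=3,fy=3,interpolation=2))
E
```

```text
time: 3.02
tool_pos: [0.5499, -0.1881, 0.0973]
tool_rot: [3.141, 0.0, 1.4]
contact_force: [-0.4, -0.4, 0.2]
opening: 0.0004
3.0167 [ 0.5499 -0.1881  0.0973] [3.141 0.    1.4  ] F [-0.36 -0.44  0.23] T [-0.07  0.1   0.02] op 0.0004
delta units [-0.05  0.03  0.85] roll units 0.04
```

View pics/side2.png

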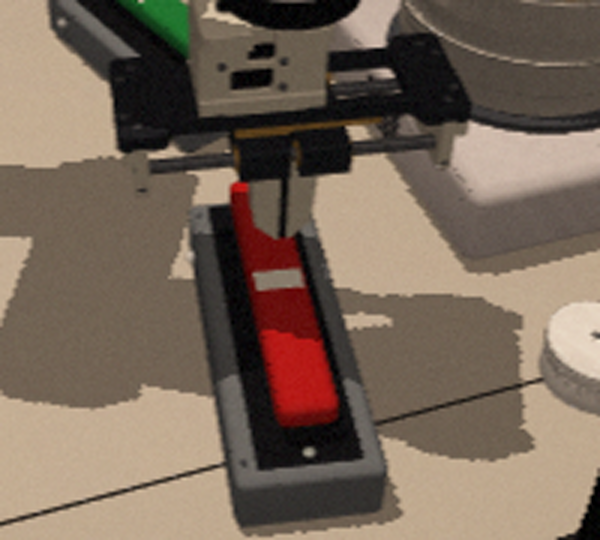

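The mark sits at crop (278,280), but the tips show at about (283,235), further up the bar than I expected. I'll project the TCP into the image to check.

Run:
```python
from d import *
c=robot.read_camera("side"); p=s['tool_pos']
a=np.array([np.cos(np.radians(80)),np.sin(np.radians(80)),0])
for q in(p,p-.0095*a,np.array([.5508,-.1895,.089]),np.array([.5508,-.1895,.0973])):
    uv=cv2.projectPoints(q.reshape(1,3),c["rvec"],c["tvec"],np.array([[c["fx"],0,c["cx"]],[0,c["fy"],c["cy"]],[0,0,1]]),None)[0].ravel()
    print(q.round(4),uv.round(1),'crop',((uv-[200,150])*3).round(0))
cv2.imwrite("pics/side3.png",cv2.resize(c["color"][200:260,265:330],None,fx=9,fy=9,interpolation=0))
```

```text
[ 0.55   -0.1881  0.0974] [291.8 239.3] crop [275. 268.]
[ 0.5483 -0.1975  0.0974] [292.7 243. ] crop [278. 279.]
[ 0.5508 -0.1895  0.089 ] [292.4 242.9] crop [277. 279.]
[ 0.5508 -0.1895  0.0973] [292.5 239.8] crop [278. 269.]
```

View pics/side3.png

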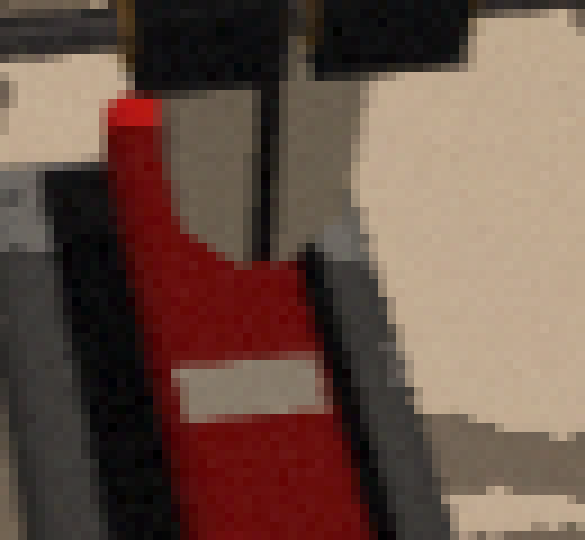

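Run:
```python
from d import *
c=robot.read_camera("side")
K=np.array([[c["fx"],0,c["cx"]],[0,c["fy"],c["cy"]],[0,0,1]])
pr=lambda q:cv2.projectPoints(np.array(q,float).reshape(-1,3),c["rvec"],c["tvec"],K,None)[0].reshape(-1,2).round(1)
p0=np.array([.2119,.4801,.1912]);yaw=2.726
ty=np.array([np.sin(yaw),-np.cos(yaw),0])
print('start tips',pr([p0,p0+.046*ty,p0-.046*ty,p0+[0,0,.066]]))
p=s['tool_pos'];yaw=s['tool_rot'][2];ty=np.array([np.sin(yaw),-np.cos(yaw),0]);tx=np.array([np.cos(yaw),np.sin(yaw),0])
for o in(0,.035):
  for b in(.066,.11):
    print(o,b,'body near corners',pr([p+o*tx-.0375*tx+.095*k*ty+[0,0,b] for k in(-1,1)]))
i=cv2.imread("pics/side0.png")[0:120,40:160]
cv2.imwrite("pics/s0c.png",cv2.resize(i,None,fx=5,fy=5,interpolation=0))
cv2.imwrite("pics/s4.png",cv2.resize(c["color"][40:240,220:380],None,fx=3,fy=3))
```

```text
start tips [[103.2  83.7]
 [110.2  77.7]
 [ 95.6  90. ]
 [ 96.5  60.8]]
0 0.066 body near corners [[241.  233. ]
 [351.9 222.3]]
0 0.11 body near corners [[239.5 213.2]
 [355.5 202.5]]
0.035 0.066 body near corners [[239.5 218.9]
 [345.9 209. ]]
0.035 0.11 body near corners [[238.  199.4]
 [349.  189.5]]
```

View pics/s0c.png

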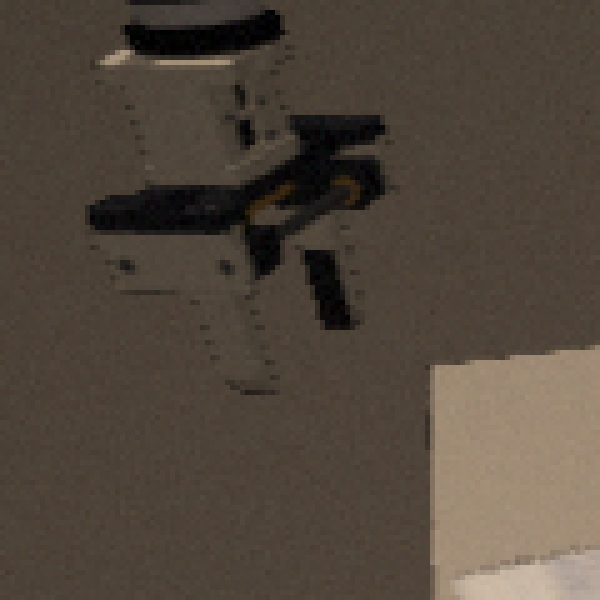

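View pics/s4.png

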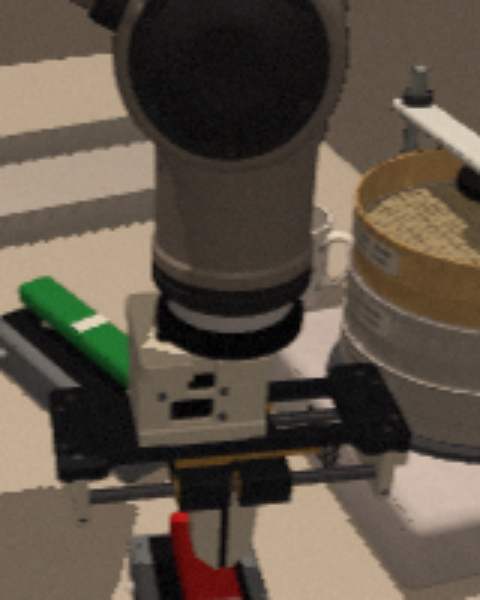

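The drawn tips sit about 12 px higher than the projected TCP, and the start picture shows the same shift. So either the real tips are about 30 mm above the reported TCP, or they are offset about 35 mm along +y. I'll shift 17 mm toward the bar's -y end, which keeps contact within about 17 mm of the middle in either case. Then I'll feel down gently and look at the contact.

```bash
python3 -m crank '{"claw":[0,0,0,0,0,0,0,0],"delta_pos":[[-0.3,0,0],[-0.6,0,0],[-0.7,0,0],[-0.7,0,0.1],[-0.7,0,0.15],[-0.7,0,0.2],[-0.7,0,0.2],[-0.7,0,0.2]],"roll":[0,0,0,0,0,0,0,0]}'
python3 - <<'E'
from d import *
go([.5505,-.1895,.089])
c=robot.read_camera("side")["color"]; cv2.imwrite("pics/side5.png",cv2.resize(c[190:270,250:350],None,fx=6,fy=6,interpolation=0))
E
```

```text
time: 3.83
tool_pos: [0.5464, -0.2049, 0.0914]
tool_rot: [-3.141, -0.0, 1.4]
contact_force: [0.5, 1.3, 0.8]
opening: 0.0006
3.8333 [ 0.5464 -0.2049  0.0914] [-3.141 -0.     1.4  ] F [0.49 1.31 0.81] T [-0.08  0.05  0.04] op 0.0006
delta units [0.64 0.06 0.1 ] roll units 0.04
```

View pics/side5.png

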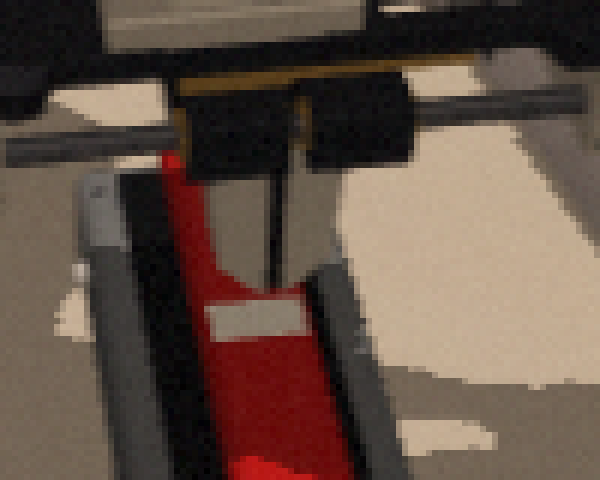

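The lower edge of the tips is now just beyond the white mark, at about (296,238) in full-image pixels. I'll go down 2 mm slowly and watch the force.

```bash
python3 -m crank '{"claw":[0,0,0,0,0,0,0,0],"delta_pos":[[0,0,0.02],[0,0,0.04],[0,0,0.06],[0,0,0.08],[0,0,0.1],[0,0,0.1],[0,0,0.1],[0,0,0.1]],"roll":[0,0,0,0,0,0,0,0]}'
```

```text
time: 4.55
tool_pos: [0.5465, -0.2052, 0.0891]
tool_rot: [3.142, -0.0, 1.4]
contact_force: [-1.5, -0.3, 0.5]
opening: 0.0006
```

```bash
python3 -m crank '{"claw":[0,0,0,0,0,0,0,0],"delta_pos":[[0,0,0.02],[0,0,0.04],[0,0,0.06],[0,0,0.08],[0,0,0.1],[0,0,0.1],[0,0,0.1],[0,0,0.1]],"roll":[0,0,0,0,0,0,0,0]}'
python3 - <<'E'
from d import *
go([.5505,-.1895,.089])
c=robot.read_camera("side")["color"]; cv2.imwrite("pics/side6.png",cv2.resize(c[190:270,250:350],None,fx=6,fy=6,interpolation=0))
E
```

```text
time: 5.22
tool_pos: [0.5465, -0.2052, 0.0866]
tool_rot: [3.142, -0.0, 1.4]
contact_force: [0.1, -0.5, -0.6]
opening: 0.0004
5.2167 [ 0.5465 -0.2052  0.0866] [ 3.142 -0.     1.4  ] F [ 0.07 -0.53 -0.62] T [-0.12  0.09  0.02] op 0.0004
delta units [ 0.64  0.05 -0.1 ] roll units 0.04
```

View pics/side6.png

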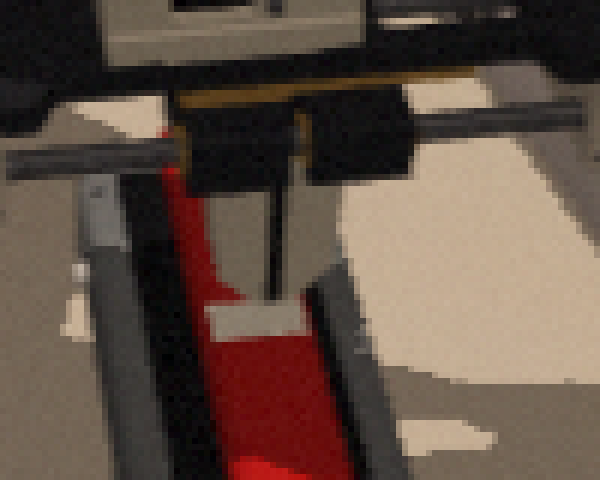

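No contact yet, with the bar top possibly as low as 0.087. Going down a bit more.

```bash
python3 -m crank '{"claw":[0,0,0,0,0,0,0,0],"delta_pos":[[0,0,0.03],[0,0,0.06],[0,0,0.09],[0,0,0.11],[0,0,0.12],[0,0,0.12],[0,0,0.12],[0,0,0.12]],"roll":[0,0,0,0,0,0,0,0]}'
```

```text
time: 5.93
tool_pos: [0.5465, -0.2052, 0.0836]
tool_rot: [3.142, -0.0, 1.4]
contact_force: [-0.7, -0.3, -0.0]
opening: 0.0001
```

There is no contact at 0.0836, well below the bar top, so the tips really are higher than reported, and the image shift is vertical. I'll go back over the middle, then down in stages.

```bash
python3 -m crank '{"claw":[0,0,0,0,0,0,0,0],"delta_pos":[[0.3,0.02,0],[0.6,0.05,0],[0.64,0.05,0],[0.64,0.05,0.2],[0.64,0.05,0.35],[0.64,0.05,0.45],[0.64,0.05,0.5],[0.64,0.05,0.5]],"roll":[0,0,0,0,0,0,0,0]}'
python3 - <<'E'
from d import *
go([.5505,-.1895,.089])
c=robot.read_camera("side")["color"]; cv2.imwrite("pics/side7.png",cv2.resize(c[190:270,250:350],None,fx=6,fy=6,interpolation=0))
E
```

```text
time: 6.6
tool_pos: [0.5501, -0.1897, 0.0705]
tool_rot: [-3.141, -0.0, 1.4]
contact_force: [0.1, 0.4, -0.0]
opening: 0.0004
6.6 [ 0.5501 -0.1897  0.0705] [-3.141 -0.     1.4  ] F [ 0.15  0.41 -0.02] T [-0.1   0.04  0.03] op 0.0004
delta units [ 0.01  0.01 -0.74] roll units 0.03
```

View pics/side7.png

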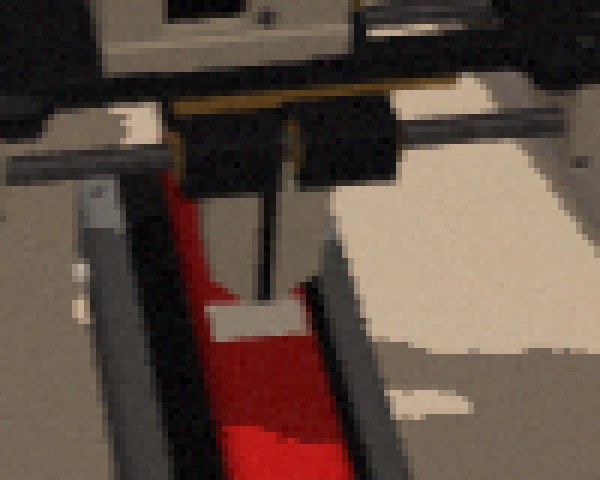

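```bash
python3 -m crank '{"claw":[0,0,0,0,0,0,0,0],"delta_pos":[[0,0,0.06],[0,0,0.12],[0,0,0.18],[0,0,0.24],[0,0,0.3],[0,0,0.32],[0,0,0.32],[0,0,0.32]],"roll":[0,0,0,0,0,0,0,0]}'
python3 - <<'E'
from d import *
go([.5505,-.1895,.089])
c=robot.read_camera("side")["color"]; cv2.imwrite("pics/side8.png",cv2.resize(c[190:270,250:350],None,fx=6,fy=6,interpolation=0))
E
```

```text
time: 7.32
tool_pos: [0.5505, -0.1896, 0.0631]
tool_rot: [-3.142, -0.0, 1.4]
contact_force: [0.6, 0.5, -0.6]
opening: 0.0006
7.3167 [ 0.5505 -0.1896  0.0631] [-3.142 -0.     1.4  ] F [ 0.61  0.47 -0.64] T [-0.05  0.02 -0.04] op 0.0006
delta units [ 0.    0.   -1.04] roll units 0.04
```

View pics/side8.png

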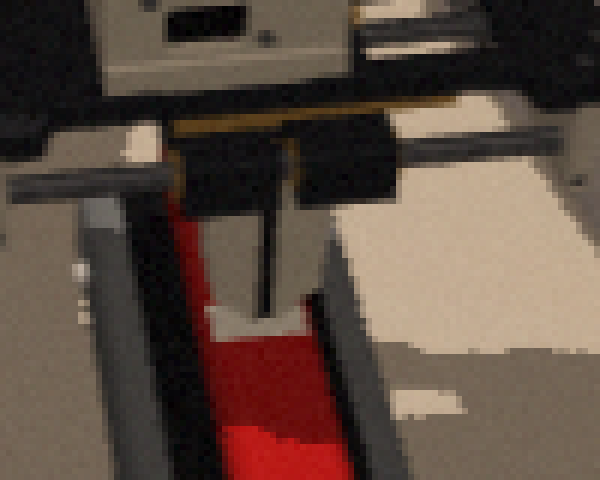

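Still no contact. The tip edge now reaches the middle of the mark, at (294,243). Continuing down.

```bash
python3 -m crank '{"claw":[0,0,0,0,0,0,0,0],"delta_pos":[[0,0,0.04],[0,0,0.08],[0,0,0.12],[0,0,0.16],[0,0,0.16],[0,0,0.16],[0,0,0.16],[0,0,0.16]],"roll":[0,0,0,0,0,0,0,0]}'
```

```text
time: 8.03
tool_pos: [0.5505, -0.1896, 0.0592]
tool_rot: [3.141, -0.0, 1.4]
contact_force: [-0.3, 0.5, -1.3]
opening: 0.0007
```

```bash
python3 -m crank '{"claw":[0,0,0,0,0,0,0,0],"delta_pos":[[0,0,0.03],[0,0,0.06],[0,0,0.09],[0,0,0.12],[0,0,0.12],[0,0,0.12],[0,0,0.12],[0,0,0.12]],"roll":[0,0,0,0,0,0,0,0]}';  python3 - <<'E'
from d import *
go([.5505,-.1895,.089])
c=robot.read_camera("side")["color"]; cv2.imwrite("pics/side9.png",cv2.resize(c[190:270,250:350],None,fx=6,fy=6,interpolation=0))
E
```

```text
time: 8.7
tool_pos: [0.5505, -0.1896, 0.0561]
tool_rot: [3.142, -0.0, 1.4]
contact_force: [0.2, 0.3, -0.6]
opening: 0.0003
8.7 [ 0.5505 -0.1896  0.0561] [ 3.142 -0.     1.4  ] F [ 0.23  0.27 -0.61] T [-0.16  0.06  0.07] op 0.0003
delta units [ 0.01 -0.   -1.31] roll units 0.04
```

View pics/side9.png

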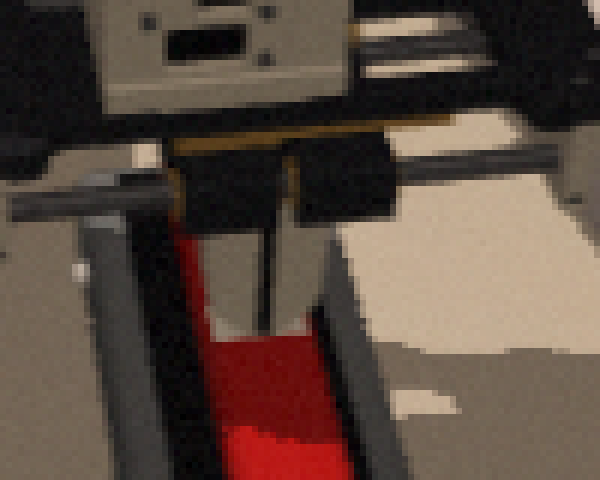

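The tip edge at (294,246) now almost covers the mark, so contact should be within about 2–3 mm.

```bash
python3 -m crank '{"claw":[0,0,0,0,0,0,0,0],"delta_pos":[[0,0,0.03],[0,0,0.06],[0,0,0.09],[0,0,0.12],[0,0,0.12],[0,0,0.12],[0,0,0.12],[0,0,0.12]],"roll":[0,0,0,0,0,0,0,0]}'
```

```text
time: 9.42
tool_pos: [0.5506, -0.1897, 0.0535]
tool_rot: [3.141, 0.0, 1.4]
contact_force: [-1.2, -0.4, 5.1]
opening: 0.0008
```

Contact at a reported z of 0.0535 with 5 N. Before pressing I'll check where along the bar the tip stands.

Run:
```python
from d import *
go([.5505,-.1895,.089])
c=robot.read_camera("side")
cv2.imwrite("pics/side10.png",cv2.resize(c["color"][190:270,250:350],None,fx=6,fy=6,interpolation=0))
for v in(245,246,247,248):
    q=ray(c,(294,v),.0885); print(v,q.round(4),'along',((q-[.5508,-.1895,.0885])@[.1736,.985,0]).round(4))
```

```text
9.4167 [ 0.5506 -0.1897  0.0535] [3.141 0.    1.4  ] F [-1.21 -0.39  5.14] T [0.02 0.34 0.03] op 0.0008
delta units [ 0.01 -0.   -1.42] roll units 0.04
245 [ 0.552  -0.1951  0.0885] along -0.0053
246 [ 0.5511 -0.1975  0.0885] along -0.0078
247 [ 0.5502 -0.1999  0.0885] along -0.0104
248 [ 0.5493 -0.2023  0.0885] along -0.0128
```

View pics/side10.png

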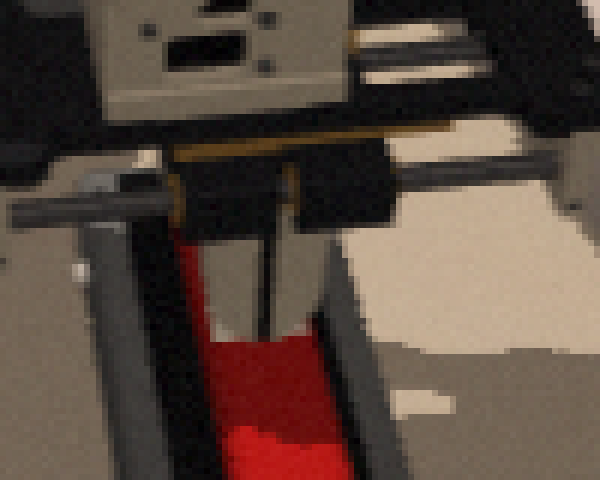

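The near tip edge is at v≈247, about 10 mm before the middle. That fits a 19 mm wide tip centred on the mark. Now I'll press.

```bash
python3 -m crank '{"claw":[0,0,0,0,0,0,0,0],"delta_pos":[[0,0,0.04],[0,0,0.08],[0,0,0.12],[0,0,0.16],[0,0,0.2],[0,0,0.24],[0,0,0.24],[0,0,0.24]],"roll":[0,0,0,0,0,0,0,0]}'
python3 - <<'E'
from d import *
go([.5505,-.1895,.089])
c=robot.read_camera("side")
cv2.imwrite("pics/side11.png",cv2.resize(c["color"][190:320,240:350],None,fx=5,fy=5,interpolation=0))
E
```

```text
time: 10.13
tool_pos: [0.5506, -0.1897, 0.0473]
tool_rot: [3.141, 0.0, 1.4]
contact_force: [-1.6, 0.2, 5.0]
opening: 0.0005
10.1333 [ 0.5506 -0.1897  0.0473] [3.141 0.    1.4  ] F [-1.62  0.16  5.  ] T [ 0.06  0.32 -0.01] op 0.0005
delta units [ 0.01 -0.   -1.67] roll units 0.04
```

View pics/side11.png

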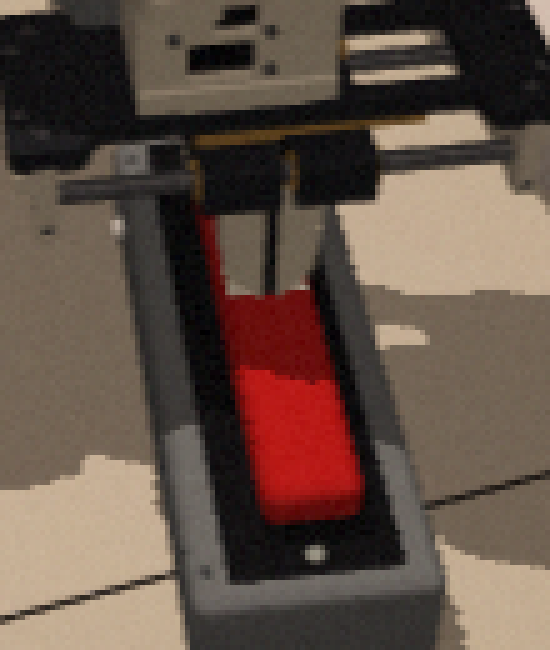

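The bar is following the tips: its near end now sits lower, at about (302,292), and the force is steady at 5 N. Continuing.

```bash
python3 -m crank '{"claw":[0,0,0,0,0,0,0,0],"delta_pos":[[0,0,0.03],[0,0,0.06],[0,0,0.09],[0,0,0.12],[0,0,0.15],[0,0,0.16],[0,0,0.16],[0,0,0.16]],"roll":[0,0,0,0,0,0,0,0]}'
```

```text
time: 10.85
tool_pos: [0.5506, -0.1897, 0.0434]
tool_rot: [3.141, 0.0, 1.4]
contact_force: [-1.1, 0.4, 6.3]
opening: 0.0004
```

```bash
python3 -m crank '{"claw":[0,0,0,0,0,0,0,0],"delta_pos":[[0,0,0.02],[0,0,0.04],[0,0,0.06],[0,0,0.08],[0,0,0.08],[0,0,0.08],[0,0,0.08],[0,0,0.08]],"roll":[0,0,0,0,0,0,0,0]}'
```

```text
time: 11.52
tool_pos: [0.5506, -0.1897, 0.0421]
tool_rot: [3.141, 0.0, 1.4]
contact_force: [-4.0, 1.1, 10.9]
opening: 0.0005
```

```bash
python3 -m crank '{"claw":[0,0,0,0,0,0,0,0],"delta_pos":[[0,0,0.02],[0,0,0.04],[0,0,0.05],[0,0,0.05],[0,0,0.05],[0,0,0.05],[0,0,0.05],[0,0,0.05]],"roll":[0,0,0,0,0,0,0,0]}'
python3 - <<'E'
from d import *
go([.5505,-.1895,.089])
c=robot.read_camera("side")
cv2.imwrite("pics/side12.png",cv2.resize(c["color"][190:320,240:350],None,fx=5,fy=5,interpolation=0))
E
```

```text
time: 12.18
tool_pos: [0.5507, -0.1897, 0.0421]
tool_rot: [3.14, 0.0, 1.4]
contact_force: [-5.1, 2.8, 19.9]
opening: 0.0005
12.1833 [ 0.5507 -0.1897  0.0421] [3.14 0.   1.4 ] F [-5.09  2.8  19.87] T [0.35 1.14 0.01] op 0.0005
delta units [ 0.01 -0.01 -1.88] roll units 0.04
```

View pics/side12.png

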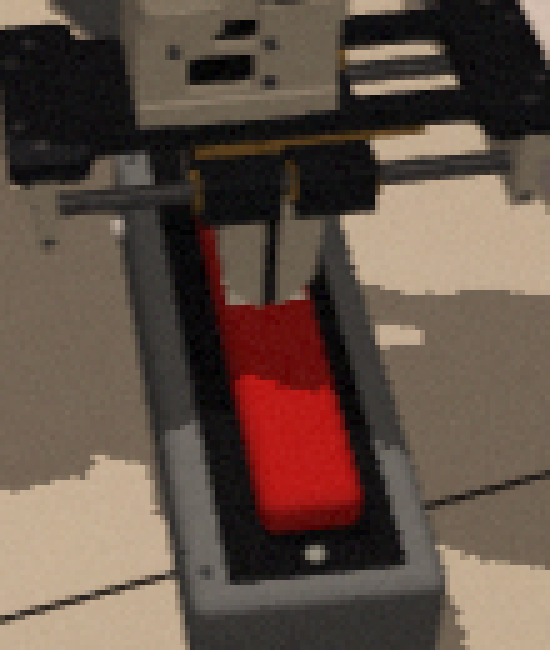

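It's on a hard stop: z stayed at 0.0421 while the force rose from 11 to 20 N, after about 11.5 mm of travel. I'll withdraw straight up and then check.

```bash
python3 -m crank '{"claw":[0,0,0,0,0,0,0,0],"delta_pos":[[0,0,-0.1],[0,0,-0.5],[0,0,-1.2],[0,0,-2.0],[0,0,-3],[0,0,-4],[0,0,-4.6],[0,0,-4.8]],"roll":[0,0,0,0,0,0,0,0]}'; python3 -m crank '{"claw":[0,0,0,0,0,0,0,0],"delta_pos":[[0.8,0,0],[2,0,0],[3.4,0,0],[4.8,0,0],[6.2,0,0],[7.4,0,0],[8,0,0],[8,0,0]],"roll":[0,0,0,0,0,0,0,0]}'
python3 - <<'E'
from d import *
go([.5505,-.1895,.089])
cs={n:robot.read_camera(n) for n in("top","side")}
for n,c in cs.items(): cv2.imwrite(f"pics/{n}13.png",c["color"])
E
```

```text
time: 12.9
tool_pos: [0.5518, -0.1903, 0.1629]
tool_rot: [3.137, 0.001, 1.4]
contact_force: [0.0, 0.4, -0.1]
opening: 0.0004
time: 13.57
tool_pos: [0.5842, 0.0109, 0.1588]
tool_rot: [-3.14, -0.001, 1.404]
contact_force: [0.3, -0.4, -0.9]
opening: 0.0006
13.5667 [0.5842 0.0109 0.1588] [-3.140e+00 -1.000e-03  1.404e+00] F [ 0.32 -0.4  -0.85] T [-0.1   0.06  0.07] op 0.0006
delta units [-8.13  0.01  2.78] roll units 0.07
```

View pics/side13.png

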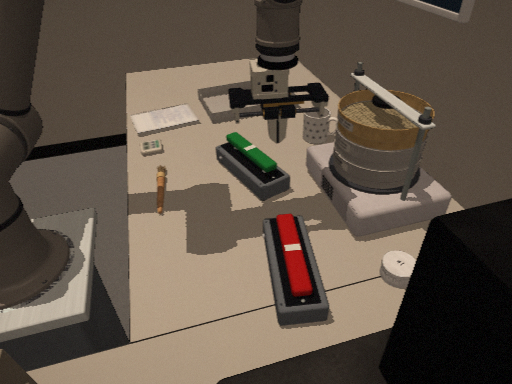

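View pics/top13.png

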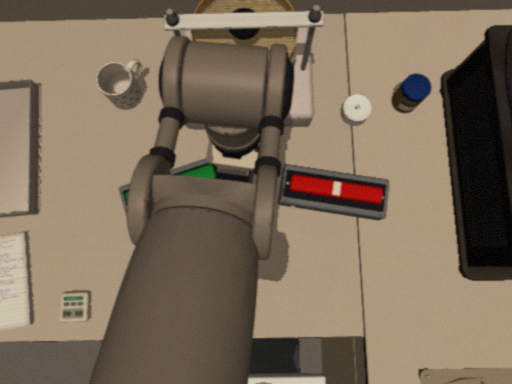

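Both views show the red bar clear of the arm, and the green bar looks undisturbed. Now I'll measure the bar's height at both ends against the first images.

Run:
```python
from d import *
cs=[robot.read_camera(n) for n in("top","side")]
for t in(0,13):
    W=[];E=[]
    for n in("top","side"):
        im=cv2.imread(f"pics/{n}{t}.png"); m=mask(im,'r').astype(np.uint8)
        k,l,s_,_=cv2.connectedComponentsWithStats(m); m=np.isin(l,[i for i in range(1,k) if s_[i,4]>60]).astype(np.uint8)
        pts=cv2.findNonZero(m);h=np.zeros_like(m);cv2.fillConvexPoly(h,cv2.convexHull(pts),1)
        ys,xs=np.nonzero((im.min(2)>110)&(h>0)); W.append((xs.mean(),ys.mean()))
        # red halves' centroids either side of the mark
        parts=[_[i] for i in range(1,k) if s_[i,4]>60]; E.append([s_[i,4] for i in range(1,k) if s_[i,4]>60])
        if n=="side": print(t,'side rows extents',pts[:,0,1].min(),pts[:,0,1].max(),'halves',[p.round(1).tolist() for p in parts])
        else: print(t,'top halves',[p.round(1).tolist() for p in parts])
    print(t,'mark',np.array(W).round(1).tolist(),tri(cs,W).round(4),E)
K=lambda c:np.array([[c["fx"],0,c["cx"]],[0,c["fy"],c["cy"]],[0,0,1]])
c=cs[1];a=np.array([.1736,.985,0])
for z in(.089,.088,.077):
    print(z,cv2.projectPoints(np.array([np.array([.5508,-.1895,z])+k*a for k in(-.1,-.05,0,.05,.1)]),c["rvec"],c["tvec"],K(c),None)[0].reshape(-1,2).round(1).tolist())
A=[cv2.resize(cv2.imread(f"pics/side{t}.png")[200:325,245:345],None,fx=4,fy=4,interpolation=2) for t in(0,13)]
cv2.imwrite("pics/cmp.png",np.hstack(A))
```

```text
0 top halves [[337.5, 187.8]]
0 side rows extents 210 288 halves [[293.5, 250.7]]
0 mark [[337.4, 187.1], [292.2, 242.7]] [ 0.5508 -0.1896  0.0897] [[np.int32(1333)], [np.int32(1323)]]
13 top halves [[336.3, 188.9]]
13 side rows extents 214 293 halves [[293.3, 254.9]]
13 mark [[336.4, 188.1], [292.2, 246.9]] [ 0.5509 -0.1896  0.0782] [[np.int32(1349)], [np.int32(1359)]]
0.089 [[303.0, 285.9], [297.4, 263.1], [292.4, 242.9], [287.9, 224.8], [283.8, 208.6]]
0.088 [[303.0, 286.2], [297.4, 263.5], [292.3, 243.3], [287.9, 225.2], [283.8, 208.9]]
0.077 [[302.7, 290.3], [297.1, 267.5], [292.2, 247.3], [287.7, 229.2], [283.7, 212.8]]
```

View pics/cmp.png

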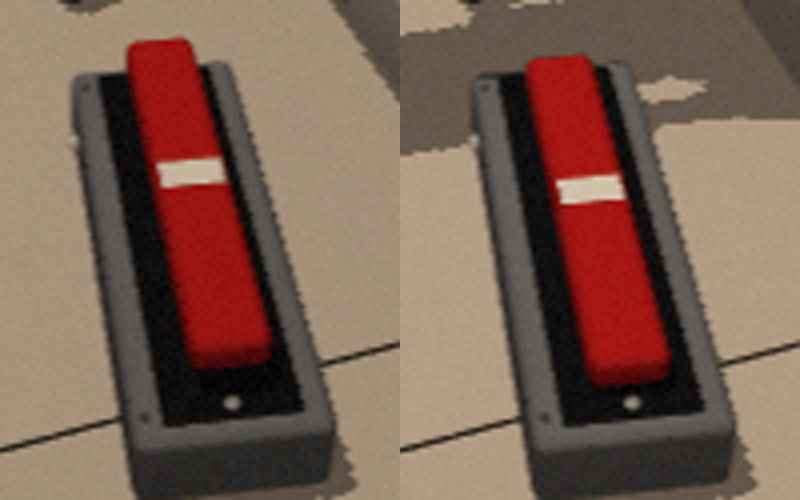

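The mark dropped 11.5 mm (z 0.0897 to 0.0782). In the side view both ends moved 4–5 px, about what a level 12 mm drop should give. The arm is clear, so I'm handing in.

```bash
python3 -c "
from cell import robot
print(robot.hand_in())"
```

```text
the job is handed in; nothing more can be done
None
```

The red stop bar is fully down. I pushed it with the shut fingers on its white mark until it met its stops, then backed the arm off and handed in at about 14 s.

- **Fully down:** the mark dropped 11.5 mm in the images (z 0.0897 to 0.0782). At the end of the push the force rose from 11 to 20 N with no further movement.
- **Level:** the last side view shows both ends of the bar lowered by 4–5 px, which fits a level drop. I couldn't measure how crooked it got during the push, but the force stayed steady on the way down.
- **Green bar and clearance:** I never touched the green bar. After backing off, the contact force was zero to within sensor noise.
- **A disagreement:** the fingertips were about 35 mm higher than the reported tool position. They first touched the bar at a reported z of 0.0535 instead of about 0.089. I noticed the shift in the side camera and came down in small steps by force and picture, not by the reported height.

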